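# Find the stamped crate and push it over the dispatch line

## Task

Two like crates stand against the bench stop; one of them bears the shop's round stamp under its base. Starting with the left-hand crate (seen from the robot), tip each one up towards the robot on its near bottom edge, to about 60 degrees, so that its underside shows to the far side of the bench; keep it up for a second and let it gently back down against the stop, then, with both standing flat again, push the stamped one ahead along the bench until all of it is beyond the dispatch tape and leave the other at the stop. Only the fingertips or the outside of the fingers are needed: do not grip, lift or topple a crate, and leave the tools and the glue alone.

Things in the scene. Friction and masses are not known exactly. Their poses are not given: they have to be found in the camera images.
- crate_a: One of two like open slatted wooden crates, 150 (x) by 170 (y) by 65 mm high, 0.3 to 0.6 kg, empty; only the stamp below tells them apart. Origin: centre of the underside, at bench height when flat; x away from the robot, y to its left, z up. Walls 9 mm thick, inner floor 14 mm above the bench, a 14 mm square post in each inner corner. Base board 6 mm up, on a runner along the near and far edges
- crate_b: The other crate: same sizes, frame, weight; either may stand on the left. Pulled towards the robot by the inside of its near wall, near the rim, a crate slides to the stop and turns up about its near bottom edge with 4 to 9 N, less as it rises; by 60 degrees it leans on the stop's top edge, its bottom edge 10 mm ahead of the stop and 4 mm up. Let go there it falls back. Bench friction 0.5 to 0.7
- crate_a_near_left (a point): crate_a: left end of its near bottom edge, at (-75, 85, 0) mm in the crate's frame
- crate_a_near_right (a point): crate_a: right end of its near bottom edge, at (-75, -85, 0) mm
- crate_b_near_left (a point): crate_b: left end of its near bottom edge, at (-75, 85, 0) mm
- crate_b_near_right (a point): crate_b: right end of its near bottom edge, at (-75, -85, 0) mm
- stamp (a point): Middle of the stamp burnt into the underside of one crate's base board, at the middle of that crate: a dark brown ring, 72 mm outside and 56 mm inside, round a dark bar 34 by 18 mm. Out of sight until the crate is tipped; the other crate's base is bare wood
- stop: Bench stop: a dark wooden batten screwed to the bench, 28 mm (x) by 620 mm (y) by 10 mm high; fixed. Origin: centre of its underside, x away from the robot. The crates stand on its far side, one left and one right of its middle, their near faces 3 to 6 mm from it and parallel within about a degree
- line: Dispatch line: a flat strip of paper tape across the bench, 24 mm wide (x), 800 mm long (y), on the far side of the crates. Origin: its middle; x points away from the robot, over the line
- sander: Random orbit sander standing on its pad, 125 mm across, 166 mm high, with a stub to the left; on the bench left of the crates. Origin: centre of the underside. Leave alone
- glue: White glue bottle, 64 mm across, 190 mm high, on the right. Origin: centre of the underside. Leave alone
- sanding_block: Cork sanding block, 110 by 66 by 35 mm high, on the left, beyond the sander. Origin: centre of the underside. Leave alone
- mallet: Wooden mallet standing on its head (head 66 by 120 by 80 mm, handle up to 278 mm), on the right, beyond the glue. Origin: centre of the underside. Leave alone
Not all that is in view belongs to the job. What is shaped like the crate_b but red is not meant.

How it is judged:
On the way, in this order (a step that is already met when the one before it is completed fails the run):
1. the left-hand crate tipped up by more than 48 degrees for half a second, the other standing flat (((y of crate_a in the frame of stop above 0 m and angle between crate_a's own z axis and vertical above 0.84 rad and angle between crate_b's own z axis and vertical below 0.1 rad) or (y of crate_b in the frame of stop above 0 m and angle between crate_b's own z axis and vertical above 0.84 rad and angle between crate_a's own z axis and vertical below 0.1 rad))), for 0.5 s.
2. the right-hand crate tipped up by more than 48 degrees for half a second, the left-hand one standing flat at the stop again (x of each of crate_a, crate_b in the frame of stop below 0.14 m and ((y of crate_a in the frame of stop below 0 m and angle between crate_a's own z axis and vertical above 0.84 rad and angle between crate_b's own z axis and vertical below 0.1 rad) or (y of crate_b in the frame of stop below 0 m and angle between crate_b's own z axis and vertical above 0.84 rad and angle between crate_a's own z axis and vertical below 0.1 rad))), for 0.5 s.
3. both crates standing flat at the stop (angle between each of crate_a, crate_b's own z axis and vertical below 0.1 rad and x of each of crate_a, crate_b in the frame of stop below 0.14 m), for 0.1 s.
4. the stamped crate wholly beyond the tape's middle (x of each of crate_a_near_left, crate_a_near_right in the frame of line above 0 m), for 0.1 s.
At the end, for the whole second after the job is handed in: The stamped crate stands flat and still on the bench with its whole near edge beyond the middle of the tape; the other stands flat and still within 40 mm of where it started (all of step 4 and angle between each of crate_a, crate_b's own z axis and vertical below 0.05 rad and height (world z) of crate_a between -0.01 and 0.01 m and linear speed of each of crate_a, crate_b below 0.01 m/s and distance of crate_b from where it was at the start of the episode below 0.04 m); the robot touches nothing.
It fails at once if a crate lifted: an end of its near bottom edge more than 30 mm above the bench (height (world z) of any of crate_a_near_left, crate_a_near_right, crate_b_near_left, crate_b_near_right above 0.03 m).
It fails at once if a crate toppled onto its side (tilted more than 78 degrees) (angle between any of crate_a, crate_b's own z axis and vertical above 1.36 rad).
It fails at once if a crate dropped or flung (turning faster than 5 rad/s) (angular speed of any of crate_a, crate_b above 5 rad/s).
It fails at once if a crate gripped: its near or far wall squeezed between the fingers (the wall between the pads, with over 30 N) ((contact force between the fingers and crate_a above 30 N and x of the grasp point in the frame of crate_a between -0.074 and -0.067 m and y of the grasp point in the frame of crate_a between -0.085 and 0.085 m and z of the grasp point in the frame of crate_a between 0.01 and 0.085 m) or (contact force between the fingers and crate_a above 30 N and x of the grasp point in the frame of crate_a between 0.067 and 0.074 m and y of the grasp point in the frame of crate_a between -0.085 and 0.085 m and z of the grasp point in the frame of crate_a between 0.01 and 0.085 m) or (contact force between the fingers and crate_b above 30 N and x of the grasp point in the frame of crate_b between -0.074 and -0.067 m and y of the grasp point in the frame of crate_b between -0.085 and 0.085 m and z of the grasp point in the frame of crate_b between 0.01 and 0.085 m) or (contact force between the fingers and crate_b above 30 N and x of the grasp point in the frame of crate_b between 0.067 and 0.074 m and y of the grasp point in the frame of crate_b between -0.085 and 0.085 m and z of the grasp point in the frame of crate_b between 0.01 and 0.085 m)).
It fails at once if the sander, glue, sanding block or mallet moved more than 20 mm (distance of any of sander, glue, sanding_block, mallet from where it was at the start of the episode above 0.02 m).
It also fails if it takes over 72 s, if anything falls off the work surface, if the arm or the gripper's body presses on something with over 40 N, if the wrist force passes 120 N, or if a joint passes its speed limit or range.

## Robot

A 6-joint arm with a two-finger parallel gripper is mounted at the origin on the work surface. World frame = base frame: x ahead of the robot, y to its left, z up, the work surface at z = 0. Lengths are in m, angles in rad, forces in N, time in s.
With the tool pointing down it reaches from about 0.35 to 0.975 m from the base axis. Payload 17.4 kg.
Tool frame: the origin (TCP) lies midway between the tips of the shut fingers; the grasp point (between the pads) lies 19 mm behind it; z points along the fingers, y is the line along which they close (so a half turn about z gives the same grasp; the last joint's range is limited). The gripper opens to 85 mm and grips with 20 to 120 N. Pads are 22 mm wide; open, the fingers measure 114 mm over their backs; the gripper's body (76 mm by 85 mm) begins 54 mm behind the grasp point. The pads swing forward as they close: fully open they stand 13 mm farther back than shut.
Start: joints at [-1.311, 0.116, 1.442, -0, 1.584, -0.038], TCP at [0.198, -0.645, 0.231] pointing down, gripper open.
Joint ranges: [-2.83, 2.83], [-0.83, 2.19], [0.07, 2.5], [-1.14, 4.28], [0.01, 3], [-2.97, 2.97]. Speed limits (rad/s): [1.89, 1.89, 2.22, 3.14, 3.14, 3.14].

## Interface

Orientations are given as a unit quaternion [x, y, z, w].
In Python, from workcell import robot, eyes gives the robot as it stands.
- The arm moves only by the tool drive_tool, never from a script. Its argument "plan" is a list of rows, each a list of 4 numbers: the shift along the world's x, y, z in m, then the turn about the world's z in degrees. A call has 1 to 5 rows; each row is the pose to reach, as a shift and turn from the pose commanded when the call began; what a row does not reach only later rows make up. A row lasts 1/12 s, in which the tool goes at most 41.7 mm and 7.16 degrees, less where a joint would pass 70% of its speed; a pose out of reach is approached as far as the arm can. A call with a gripper value outside its range is refused whole. "hand" is the closure in counts, from 0 (fully open) to 255 (shut), set as the call begins (left out, the last holds). The fingers move at their own pace and stop on an object; "grip_force" is the grip in N (left out, the last holds). Time passes only in rows, so rows that repeat a pose let the fingers close. It gives the time, the measured TCP pose, the force, the opening and the grip force at its end, in the units of the state.
- robot.sense(): the state, without advancing time (a new reading comes with each control period).
- eyes.camera(name): name is "side" or "top"; returns the picture (400x640x3 uint8, red, green, blue); there is no depth.
- eyes.camera_model(name): a dict with "mtx" (3x3 intrinsics, pixels), "R" (3x3) and "t" (3): a world point X has camera coordinates R X + t. Camera axes: x right, y down, z forward; pixel columns grow to the right and rows downward; lengths in m; the calibration is good to about 2 mm. A picture is of the moment at which its call begins. camera_model takes no time and is no camera call.
- robot.job_done(): hands the job in; it is judged then, once.
The state is a dict: "time_s": time; "joint_pos": joint angles; "dq": joint speeds; "tau": joint torques, N m; "ee_pos": TCP position; "ee_rot": TCP orientation; "ft_force": force on the tool from outside, world axes, zero at the start; "wrist_torque": the same for the moment, N m; "finger_gap": finger opening in m; "grasp_force": force on a finger pad.
Only numpy, scipy, OpenCV 4.12 (cv2) and the standard library are available. Lean on these libraries where they do the work, as an engineer would, in place of code of your own. Each camera call takes 0.05 s, during which the arm holds its last target. There are 200 camera calls.

## Working session

There is one attempt and no reset: what is moved stays moved. The work goes in short steps, Python scripts to look and compute and a tool call to move; the robot and the scene stay as the last step left them, time stands still between calls to the robot, and variables do not carry over. Pictures are saved under pics/ and viewed, at most 10 in all, crops included, and the job is handed in when it is done.

Besides the shell and the picture viewer there is one more tool, called after "Emit:" by a JSON object that holds its "method" and its "body". drive_tool: Moves the arm, as the interface text tells. Its arguments: {"type":"object","properties":{"plan":{"type":"array"},"hand":{"type":"number"},"grip_force":{"type":"number"}},"required":["plan"]}

```bash
mkdir -p pics; ls; python3 - <<'E'
from workcell import robot, eyes
import cv2
for n in ["top","side"]:
    im=eyes.camera(n); cv2.imwrite(f"pics/{n}0.png",im[:,:,::-1])
    m=eyes.camera_model(n); print(n,m)
print(robot.sense())
E
```

```text
pics
top {'mtx': array([[425.46307029,   0.        , 315.63583184],
       [  0.        , 425.46307029, 196.92797227],
       [  0.        ,   0.        ,   1.        ]]), 'R': array([[-0.00672192, -0.9999143 , -0.01123455],
       [-0.99667368,  0.00761178, -0.08113959],
       [ 0.08121815,  0.01065176, -0.99663943]]), 't': array([0.02056939, 0.54729026, 1.35006655])}
side {'mtx': array([[404.01218216,   0.        , 318.00472781],
       [  0.        , 404.01218216, 196.86723831],
       [  0.        ,   0.        ,   1.        ]]), 'R': array([[-0.77736147, -0.62903266,  0.00520104],
       [-0.34211601,  0.41582131, -0.84264421],
       [ 0.52788803, -0.65681851, -0.53844561]]), 't': array([0.41809382, 0.21868469, 0.81652182])}
{'time_s': 0.1, 'joint_pos': array([-1.31077674e+00,  1.16436046e-01,  1.44218274e+00,  3.33949303e-05,
        1.58396030e+00, -3.77582725e-02]), 'dq': array([ 0.00185048, -0.00096265, -0.00047571,  0.00136557,  0.00073748,
        0.00111136]), 'tau': array([ 4.07166051e-03, -7.33667636e+01, -6.33786535e+01,  8.70791268e-05,
        5.33064813e-03,  8.23938626e-05]), 'ee_pos': array([ 0.19803086, -0.64513694,  0.23064708]), 'ee_rot': array([ 9.88936352e-01,  1.48339635e-01, -3.81057643e-05, -4.92027215e-04]), 'ft_force': array([ 0.03560515,  0.48632762, -0.02472992]), 'wrist_torque': array([-0.05744487,  0.00018006,  0.00049914]), 'grasp_force': 0.0, 'finger_gap': 0.08554942847867077}
```

View pics/top0.png

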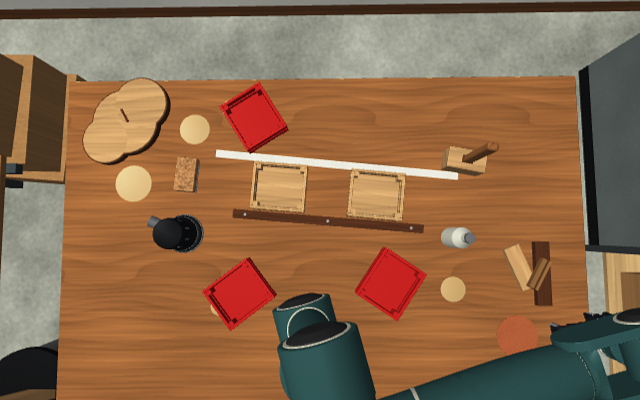

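View pics/side0.png

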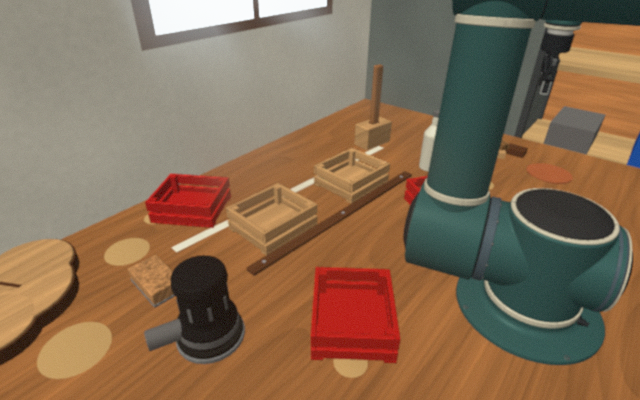

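The top view shows the left crate around (279,187), the right one around (376,194), the stop from (233,213) to (424,229) and the tape from (216,153) to (458,177). Three red decoys are in view, one just beyond the tape ahead of the left crate at (254,117). The side view shows both crates at (272,218) and (352,175), plus a framed window or mirror at (235,20).

```bash
cat > h.py <<'E'
import numpy as np, cv2
from workcell import robot, eyes
def ray(n,uv,z):
    m=eyes.camera_model(n); uv=np.atleast_2d(uv).astype(float)
    d=(np.linalg.inv(m["mtx"])@np.c_[uv,np.ones(len(uv))].T).T@m["R"]; c=-m["R"].T@m["t"]
    return c+d*((z-c[2])/d[:,2])[:,None]
def proj(n,P):
    m=eyes.camera_model(n); q=(np.atleast_2d(P)@m["R"].T+m["t"])@m["mtx"].T
    return q[:,:2]/q[:,2:]
def rect(n,mask,z,box,hull=True):
    u0,v0,u1,v1=box; k=np.zeros_like(mask); k[v0:v1,u0:u1]=mask[v0:v1,u0:u1]
    c,_=cv2.findContours(k,cv2.RETR_EXTERNAL,cv2.CHAIN_APPROX_NONE)
    c=max(c,key=cv2.contourArea)[:,0]
    P=ray(n,c,z)[:,:2].astype(np.float32)
    return cv2.minAreaRect(P)
E
python3 - <<'E'
from h import *
im=cv2.imread("pics/top0.png"); hsv=cv2.cvtColor(im,cv2.COLOR_BGR2HSV)
for p in [(279,187),(254,187),(230,187),(330,195),(330,222),(300,219),(300,161),(376,194),(350,190)]: print(p,hsv[p[1],p[0]])
tape=((hsv[...,1]<40)&(hsv[...,2]>200)).astype(np.uint8)
print("tape",rect("top",tape,0,(200,140,470,190)))
stop=((hsv[...,2]<100)).astype(np.uint8)
print("stop",rect("top",stop,.01,(228,205,430,236)))
crate=((hsv[...,2]>190)&(hsv[...,1]>50)).astype(np.uint8)
crate=cv2.morphologyEx(crate,cv2.MORPH_CLOSE,np.ones((3,3)))
for b in [(240,158,320,216),(336,164,416,224)]: print("crate",rect("top",crate,.065,b))
print("red/glue rough",ray("top",[(254,117),(458,237),(249,152),(287,130)],[.03,]*4))
c=cv2.resize(im[135:245,205:445],None,fx=3.3,fy=3.3); cv2.imwrite("pics/topc.png",c)
E
```

```text
(279, 187) [ 17 125 218]
(254, 187) [ 15 135 106]
(230, 187) [ 13 167 157]
(330, 195) [ 13 168 159]
(330, 222) [ 10 169  86]
(300, 219) [ 11 167  81]
(300, 161) [ 25  14 237]
(376, 194) [ 17 123 226]
(350, 190) [ 17 124 218]
tape ((0.6578784584999084, -0.05049756169319153), (0.7989692687988281, 0.02288530394434929), 84.10975646972656)
stop ((0.47255247831344604, -0.021221309900283813), (0.6175376772880554, 0.030130082741379738), 84.9453353881836)
crate ((0.581555962562561, 0.1407800316810608), (0.1962374597787857, 0.14741864800453186), 84.70649719238281)
crate ((0.5520034432411194, -0.18866465985774994), (0.20009438693523407, 0.14835777878761292), 84.08290100097656)
red/glue rough [[ 0.80999274  0.21591915  0.03      ]
 [ 0.41585023 -0.43409539  0.03      ]
 [ 0.69455309  0.23156875  0.03      ]
 [ 0.76586383  0.10821163  0.03      ]]
```

View pics/topc.png

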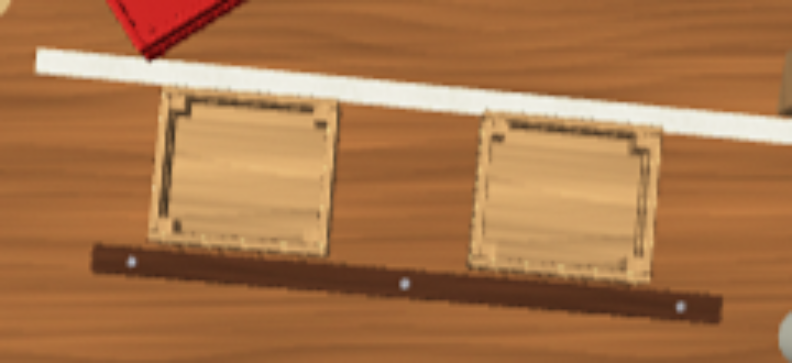

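The crop shows both crates clearly, with their near rims just beyond the stop's edge. I'll measure the corners from the crop: left (163,88),(338,100),(325,255),(150,240) and right (483,110),(662,127),(648,282),(470,268).

```bash
python3 - <<'E'
from h import *
a=np.radians(-5.05); ex=np.array([np.cos(a),np.sin(a)]); ey=np.array([-np.sin(a),np.cos(a)])
s0=np.array([.47255,-.02122])
for c in ([(163,88),(338,100),(325,255),(150,240)],[(483,110),(662,127),(648,282),(470,268)]):
    uv=(np.array(c)+.5)/3.3-.5+[205,135]
    P=ray("top",uv,.065)[:,:2]; q=P-s0
    print("world",P.round(4).tolist(),"mean",P.mean(0).round(4))
    print("stopframe",np.c_[q@ex,q@ey].round(4).tolist(), (P.mean(0)-s0)@ex,(P.mean(0)-s0)@ey)
for n in "stop",: pass
for x,y in [(.10,.16),(.1,-.16)]: print(s0+x*ex+y*ey)
E
```

```text
world [[0.658, 0.2096], [0.645, 0.0424], [0.4973, 0.0555], [0.5128, 0.2211]] mean [0.5783 0.1321]
stopframe [[0.1645, 0.2462], [0.1662, 0.0786], [0.0179, 0.0786], [0.0187, 0.245]] 0.09183365347479747 0.16208133378567427
world [[0.6343, -0.0955], [0.6166, -0.265], [0.4697, -0.2484], [0.4841, -0.0812]] mean [ 0.5512 -0.1725]
stopframe [[0.1676, -0.0598], [0.1649, -0.2302], [0.0172, -0.2265], [0.0168, -0.0588]] 0.09163019405053298 -0.14381206029403962
[0.58624583 0.12935642]
[ 0.55807782 -0.18940143]
```

Emit:
{"method": "drive_tool", "body": {"plan": [[0.03,0.07,0.08,-11],[0.03,0.07,0.08,-11],[0.03,0.07,0.08,-11],[0.03,0.07,0.08,-11]], "hand": 255}}

```text
time_s: 0.43
ee_pos: [0.2295, -0.5736, 0.317]
ee_rot: [0.999, 0.053, 0.001, 0.003]
ft_force: [0.2, -0.4, 0.6]
finger_gap: 0.0388
grasp_force: 0.0
```

Emit:
{"method": "drive_tool", "body": {"plan": [[0.015,0.036,0,-3],[0.031,0.071,0,-6],[0.046,0.107,0,-9],[0.062,0.142,0,-11],[0.077,0.178,0,-11]]}}

```text
time_s: 0.85
ee_pos: [0.3052, -0.3957, 0.3106]
ee_rot: [0.999, -0.044, -0.0, -0.0]
ft_force: [-0.4, -0.4, 0.3]
finger_gap: -0.0001
grasp_force: 0.0
```

Emit:
{"method": "drive_tool", "body": {"plan": [[0.015,0.036,0,0],[0.031,0.071,0,0],[0.046,0.107,0,0],[0.062,0.142,0,0],[0.077,0.178,0,0]]}}

```text
time_s: 1.27
ee_pos: [0.3822, -0.2176, 0.311]
ee_rot: [0.999, -0.043, -0.0, -0.0]
ft_force: [-0.0, -0.1, 0.2]
finger_gap: -0.0003
grasp_force: 0.0
```

Emit:
{"method": "drive_tool", "body": {"plan": [[0.015,0.036,0,0],[0.031,0.071,0,0],[0.046,0.107,0,0],[0.062,0.142,0,0],[0.077,0.178,0,0]]}}

```text
time_s: 1.68
ee_pos: [0.4593, -0.0394, 0.311]
ee_rot: [0.999, -0.043, -0.0, 0.0]
ft_force: [0.6, -1.5, -0.1]
finger_gap: 0.0003
grasp_force: 0.0
```

Emit:
{"method": "drive_tool", "body": {"plan": [[0.015,0.036,0,0],[0.031,0.071,0,0],[0.046,0.107,-0.02,0],[0.062,0.142,-0.05,0],[0.077,0.177,-0.07,0]]}}

```text
time_s: 2.1
ee_pos: [0.5326, 0.129, 0.2448]
ee_rot: [0.999, -0.043, -0.0, 0.0]
ft_force: [0.2, -1.0, -0.4]
finger_gap: 0.0002
grasp_force: 0.0
```

Emit:
{"method": "drive_tool", "body": {"plan": [[0,0,-0.03,0],[0,0,-0.07,0],[0,0,-0.11,0],[0,0,-0.14,0],[0,0,-0.14,0]]}}

```text
time_s: 2.52
ee_pos: [0.5294, 0.1268, 0.0995]
ee_rot: [0.999, -0.043, -0.005, 0.001]
ft_force: [-0.5, -0.8, -0.5]
finger_gap: 0.0004
grasp_force: 0.0
```

Emit:
{"method": "drive_tool", "body": {"plan": [[0,0,-0.015,0],[0,0,-0.03,0],[0,0,-0.047,0],[0,0,-0.047,0]]}}

```text
time_s: 2.85
ee_pos: [0.5318, 0.1271, 0.0582]
ee_rot: [0.999, -0.043, -0.001, 0.0]
ft_force: [0.4, 0.1, -0.7]
finger_gap: 0.0003
grasp_force: 0.0
```

```bash
python3 - <<'E'
from h import *
print(robot.sense()["ee_pos"])
im=np.hstack([cv2.resize(eyes.camera("top")[140:260,200:400],None,fx=2,fy=2),cv2.resize(eyes.camera("side")[140:260,200:400],None,fx=2,fy=2)])
cv2.imwrite("pics/in.png",im[:,:,::-1])
E
```

```text
[0.53177015 0.12707412 0.05820583]
```

View pics/in.png

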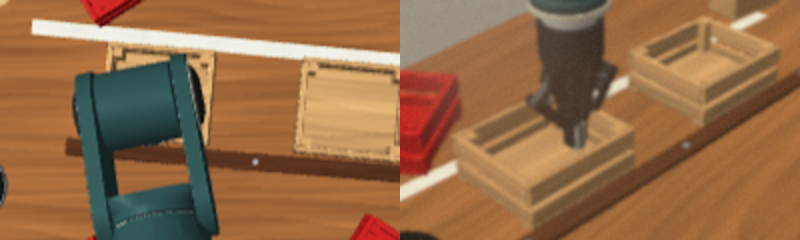

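The side crop shows the shut fingers inside the left crate by its near wall, about (575,130), slightly right of its middle. I'll centre them, lower them a little and start pulling.

Emit:
{"method": "drive_tool", "body": {"plan": [[0.001,0.009,-0.005,0],[0.001,0.009,-0.007,0],[0.001,0.009,-0.007,0]]}}

```text
time_s: 3.2
ee_pos: [0.5336, 0.1368, 0.0528]
ee_rot: [0.999, -0.043, 0.0, -0.0]
ft_force: [-1.0, 0.9, -0.5]
finger_gap: -0.0
grasp_force: 0.0
```

Emit:
{"method": "drive_tool", "body": {"plan": [[-0.005,0,0,0],[-0.009,0.001,0,0],[-0.013,0.001,0,0],[-0.016,0.001,0,0],[-0.016,0.001,0,0]]}}

```text
time_s: 3.62
ee_pos: [0.5176, 0.1375, 0.0531]
ee_rot: [0.999, -0.043, 0.001, -0.0]
ft_force: [8.4, 0.9, -3.0]
finger_gap: -0.0002
grasp_force: 4.0
```

Emit:
{"method": "drive_tool", "body": {"plan": [[-0.004,0,0,0],[-0.007,0.001,0.001,0],[-0.011,0.001,0.001,0],[-0.014,0.001,0.0,0],[-0.017,0.001,0,0]]}}

```text
time_s: 4.03
ee_pos: [0.5009, 0.1385, 0.0532]
ee_rot: [0.999, -0.043, 0.001, -0.0]
ft_force: [8.0, 2.3, -1.6]
finger_gap: 0.0001
grasp_force: 3.3
```

```bash
python3 - <<'E'
from h import *
print(robot.sense()["ee_pos"],robot.sense()["ft_force"])
im=cv2.resize(eyes.camera("side")[120:270,190:440],None,fx=2,fy=2)
cv2.imwrite("pics/tip1.png",im[:,:,::-1])
E
```

```text
[0.50093963 0.13851681 0.05316835] [ 8.00526743  2.28115449 -1.60722778]
```

View pics/tip1.png

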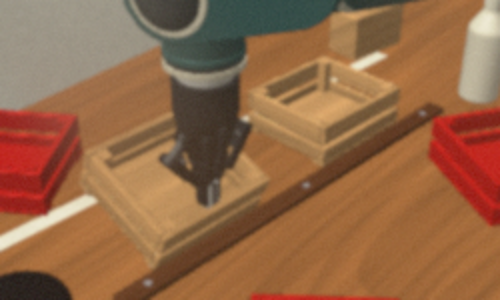

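The side crop shows the left crate tipping cleanly about its near edge, roughly 20 to 25° so far. I'll carry on.

Emit:
{"method": "drive_tool", "body": {"plan": [[-0.003,0,-0.001,0],[-0.006,0.001,-0.002,0],[-0.009,0.001,-0.004,0],[-0.011,0.001,-0.005,0],[-0.0135,0.001,-0.007,0]]}}

```text
time_s: 4.5
ee_pos: [0.4874, 0.1395, 0.0465]
ee_rot: [0.999, -0.043, 0.001, -0.0]
ft_force: [2.9, 0.8, 5.7]
finger_gap: -0.0001
grasp_force: 3.2
```

Emit:
{"method": "drive_tool", "body": {"plan": [[-0.001,0,-0.001,0],[-0.002,0,-0.002,0],[-0.003,0,-0.003,0],[-0.004,0,-0.004,0],[-0.005,0,-0.005,0]]}}

```text
time_s: 4.92
ee_pos: [0.482, 0.1395, 0.041]
ee_rot: [0.999, -0.043, 0.0, -0.0]
ft_force: [1.7, 2.4, 5.8]
finger_gap: 0.0001
grasp_force: 2.8
```

```bash
python3 - <<'E'
from h import *
s=robot.sense();print(s["ee_pos"],s["ft_force"])
im=eyes.camera("side"); cv2.imwrite("pics/s2.png",im[:,:,::-1]); t=eyes.camera("top"); cv2.imwrite("pics/t2.png",t[:,:,::-1])
v=np.vstack([im[0:280,100:500],np.zeros((5,400,3),np.uint8),t[0:260,140:540]])
cv2.imwrite("pics/tip2.png",cv2.resize(v,None,fx=1.1,fy=1.1)[:,:,::-1])
E
```

```text
[0.48201953 0.13948085 0.04097873] [1.73642041 2.37630355 5.81838766]
```

View pics/tip2.png

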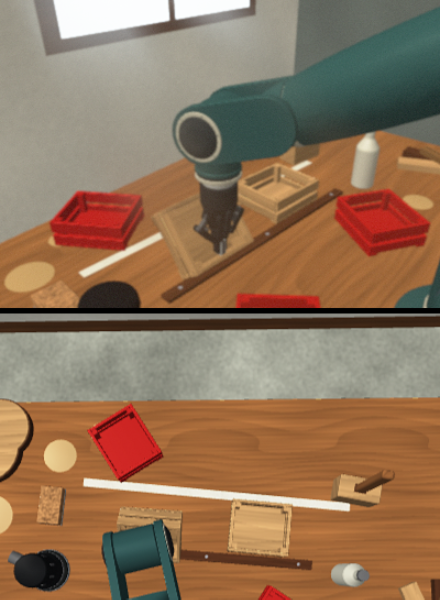

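The left crate is up at an estimated 55 to 60°, with the underside turned away from both cameras. I'll check the angle and look for any place in the images where the underside shows, such as a reflection.

```bash
python3 - <<'E'
from h import *
for n in "top","side":
    m=eyes.camera_model(n); print(n,(-m["R"].T@m["t"]).round(3),m["R"][2].round(3))
    a=cv2.imread(f"pics/{n}0.png").astype(int); b=cv2.imread(f"pics/{n[0]}2.png").astype(int)
    d=(np.abs(cv2.GaussianBlur((a-b).astype(np.float32),(5,5),0)).max(2)>18).astype(np.uint8)
    _,_,st,_=cv2.connectedComponentsWithStats(d)
    print(n,[s.tolist() for s in st[1:] if s[4]>12])
a=np.radians(-5.05); ex=np.array([np.cos(a),np.sin(a)]); ey=np.array([-np.sin(a),np.cos(a)]); s0=np.array([.47255,-.02122])
for th in (45,50,55,60,65):
    t=np.radians(th); e=np.array([14+10*th/60,4*th/60])/1000
    P=[]
    for lx,lz in((.15,0),(.15,.065),(0,.065)):
        x=e[0]+lx*np.cos(t)-lz*np.sin(t); z=e[1]+lx*np.sin(t)+lz*np.cos(t)
        for y in (.162+.085,.162-.085): P.append([*(s0+x*ex+y*ey),z])
    print(th,"top",proj("top",P[:4]).round().astype(int).tolist(),"side",proj("side",P).round().astype(int).tolist())
E
cd pics; python3 -c "
import cv2,numpy as np
a=cv2.imread('s2.png')[120:270,200:400];b=cv2.imread('t2.png')[130:230,230:430]
cv2.imwrite('tip2b.png',np.hstack([cv2.resize(a,(533,400)),cv2.resize(b,(266,133)).__class__(0) if 0 else cv2.copyMakeBorder(cv2.resize(b,(266,133)),0,267,0,0,0)]))"
```

```text
top [0.436 0.002 1.39 ] [ 0.081  0.011 -0.997]
top [[230, 161, 410, 239, 29695]]
side [-0.031  0.708  0.622] [ 0.528 -0.657 -0.538]
side [[226, 0, 414, 283, 46294], [479, 100, 161, 300, 20146], [239, 191, 12, 8, 61], [278, 190, 3, 13, 36], [265, 221, 28, 21, 221], [233, 229, 11, 6, 36], [532, 241, 14, 5, 37], [579, 243, 35, 27, 295], [492, 273, 33, 13, 280], [482, 302, 14, 27, 115]]
45 top [[250, 171], [306, 175], [246, 184], [304, 189]] side [[233, 198], [287, 173], [243, 189], [299, 163], [277, 247], [330, 215]]
50 top [[250, 173], [306, 178], [246, 188], [304, 193]] side [[235, 196], [289, 171], [247, 189], [302, 163], [278, 249], [330, 217]]
55 top [[249, 176], [305, 181], [245, 193], [303, 197]] side [[237, 195], [292, 169], [250, 189], [306, 163], [279, 251], [331, 219]]
60 top [[248, 179], [305, 184], [244, 197], [303, 202]] side [[239, 194], [294, 168], [254, 191], [310, 164], [280, 253], [332, 221]]
65 top [[247, 183], [305, 187], [244, 202], [303, 206]] side [[242, 193], [297, 167], [258, 192], [314, 165], [280, 255], [332, 223]]
```

View pics/tip2b.png

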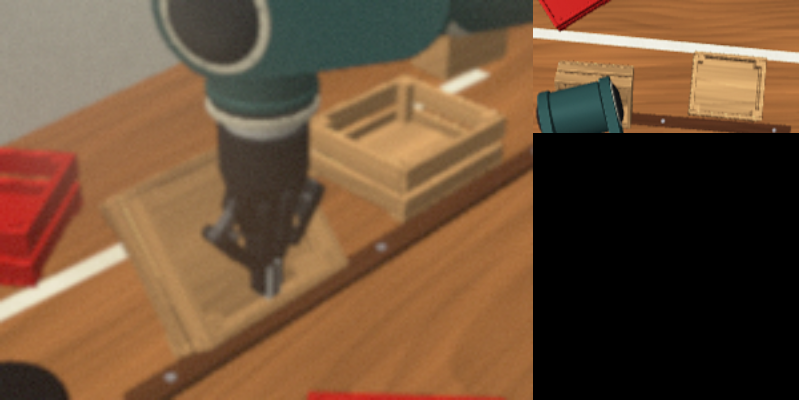

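The inset shows the raised far edge at about (248,177) to (306,180) in the full top image. That matches the 55° prediction of (249,176) to (305,181). Neither camera sees the underside directly, so while holding I'll check for faint changes or reflections outside the arm.

```bash
python3 - <<'E'
from h import *
for n in "top","side":
    b=np.mean([eyes.camera(n).astype(np.float32) for _ in range(8)],0)[:,:,::-1]
    np.save(f"pics/{n}_tipL.npy",b)
    a=cv2.imread(f"pics/{n}0.png").astype(np.float32)
    d=(np.abs(cv2.GaussianBlur(a-b,(9,9),0)).max(2)>4).astype(np.uint8)
    _,_,st,_=cv2.connectedComponentsWithStats(d)
    print(n,[s.tolist() for s in st[1:] if s[4]>12])
b=np.load("pics/side_tipL.npy")
print("window",b[0:12,160:240].reshape(-1,3).mean(0),b[0:12,160:240].reshape(-1,3).std(0))
s=robot.sense();print(s["time_s"],s["ee_pos"],s["ft_force"])
E
```

```text
top [[228, 159, 412, 241, 34135]]
side [[0, 0, 640, 400, 239170], [193, 344, 13, 4, 39]]
window [253.85521 253.12279 251.95352] [0.311142   0.18552467 0.27063948]
5.8167 [0.48205297 0.13945382 0.04094159] [2.10090838 1.73555369 6.37809576]
```

Emit:
{"method": "drive_tool", "body": {"plan": [[0.001,0,0.001,0],[0.002,0,0.002,0],[0.003,0,0.003,0],[0.004,0,0.004,0],[0.005,0,0.005,0]]}}

```text
time_s: 6.23
ee_pos: [0.4873, 0.1391, 0.0456]
ee_rot: [0.999, -0.043, 0.0, 0.0]
ft_force: [5.9, -0.6, -0.1]
finger_gap: -0.0001
grasp_force: 2.3
```

Emit:
{"method": "drive_tool", "body": {"plan": [[0.0025,0,0.002,0],[0.005,0,0.003,0],[0.008,-0.001,0.005,0],[0.011,-0.001,0.006,0],[0.0135,-0.001,0.007,0]]}}

```text
time_s: 6.65
ee_pos: [0.501, 0.1381, 0.0528]
ee_rot: [0.999, -0.043, 0.0, 0.0]
ft_force: [4.9, -1.0, 2.7]
finger_gap: -0.0001
grasp_force: 2.7
```

Emit:
{"method": "drive_tool", "body": {"plan": [[0.003,0,0,0],[0.006,0,0.001,0],[0.009,-0.001,0.001,0],[0.012,-0.001,0.001,0],[0.015,-0.001,0,0]]}}

```text
time_s: 7.07
ee_pos: [0.5165, 0.1374, 0.0533]
ee_rot: [0.999, -0.043, 0.001, -0.0]
ft_force: [6.6, -1.0, 7.3]
finger_gap: -0.0
grasp_force: 3.8
```

Emit:
{"method": "drive_tool", "body": {"plan": [[0.003,0,0,0],[0.006,0,0,0],[0.009,-0.001,0,0],[0.012,-0.001,0,0],[0.015,-0.001,0,0]]}}

```text
time_s: 7.48
ee_pos: [0.5303, 0.1363, 0.052]
ee_rot: [0.999, -0.043, -0.001, 0.0]
ft_force: [0.6, 0.3, 0.4]
finger_gap: 0.0
grasp_force: 0.0
```

Emit:
{"method": "drive_tool", "body": {"plan": [[0.003,0,0,0],[0.006,0,0,0],[0.009,-0.001,0,0],[0.012,-0.001,0,0],[0.012,-0.001,0,0]]}}

```text
time_s: 7.9
ee_pos: [0.5429, 0.1352, 0.0524]
ee_rot: [0.999, -0.043, 0.0, 0.0]
ft_force: [0.2, 0.2, 0.4]
finger_gap: 0.0001
grasp_force: 0.0
```

Emit:
{"method": "drive_tool", "body": {"plan": [[0,0,0.03,0],[0,0,0.06,0],[-0.003,-0.02,0.08,0],[-0.007,-0.055,0.08,0],[-0.011,-0.09,0.08,0]]}}

```text
time_s: 8.32
ee_pos: [0.5317, 0.0449, 0.1341]
ee_rot: [0.999, -0.042, 0.001, -0.0]
ft_force: [0.0, -0.4, -0.5]
finger_gap: -0.0002
grasp_force: 0.0
```

Emit:
{"method": "drive_tool", "body": {"plan": [[-0.005,-0.038,0,0],[-0.009,-0.076,0,0],[-0.014,-0.114,0,0],[-0.019,-0.152,0,0],[-0.023,-0.19,0,0]]}}

```text
time_s: 8.73
ee_pos: [0.5077, -0.1464, 0.1327]
ee_rot: [0.999, -0.043, 0.0, 0.0]
ft_force: [1.6, 0.6, 0.2]
finger_gap: 0.0001
grasp_force: 0.0
```

Emit:
{"method": "drive_tool", "body": {"plan": [[-0.003,-0.022,0,0],[-0.003,-0.022,0,0],[-0.003,-0.022,0,0]]}}

```text
time_s: 8.98
ee_pos: [0.5051, -0.1676, 0.1324]
ee_rot: [0.999, -0.044, -0.0, -0.0]
ft_force: [-0.0, 0.9, 0.7]
finger_gap: -0.0002
grasp_force: 0.0
```

```bash
python3 - <<'E'
from h import *
print(robot.sense()["ee_pos"])
t=eyes.camera("top")[:,:,::-1]; s=eyes.camera("side")[:,:,::-1]
cv2.imwrite("pics/t3.png",t); cv2.imwrite("pics/s3.png",s)
v=np.hstack([cv2.resize(t[140:250,210:430],None,fx=1.8,fy=1.8),cv2.resize(s[130:240,200:420],None,fx=1.8,fy=1.8)])
cv2.imwrite("pics/v3.png",v)
E
```

```text
[ 0.5051202  -0.16759252  0.13237624]
```

View pics/v3.png

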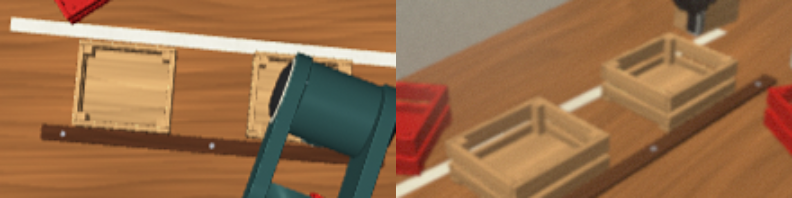

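The left crate is flat at the stop again. Next I'll tip the right one along the same path.

Emit:
{"method": "drive_tool", "body": {"plan": [[0,0,-0.025,0],[0,0,-0.05,0],[0,0,-0.07,0],[0,0,-0.08,0],[0,0,-0.08,0]]}}

```text
time_s: 9.5
ee_pos: [0.5046, -0.1653, 0.0503]
ee_rot: [0.999, -0.042, -0.002, -0.001]
ft_force: [-0.6, -0.2, 0.3]
finger_gap: 0.0001
grasp_force: 0.0
```

Emit:
{"method": "drive_tool", "body": {"plan": [[-0.005,0,0,0],[-0.009,0.001,0,0],[-0.013,0.001,0,0],[-0.016,0.001,0,0],[-0.016,0.001,0,0]]}}

```text
time_s: 9.92
ee_pos: [0.4899, -0.1657, 0.054]
ee_rot: [0.999, -0.043, 0.002, 0.0]
ft_force: [4.8, 1.0, 2.2]
finger_gap: -0.0003
grasp_force: 2.7
```

Emit:
{"method": "drive_tool", "body": {"plan": [[-0.004,0,0,0],[-0.007,0.001,0.001,0],[-0.011,0.001,0.001,0],[-0.014,0.001,0,0],[-0.016,0.001,0,0]]}}

```text
time_s: 10.33
ee_pos: [0.4736, -0.1647, 0.0532]
ee_rot: [0.999, -0.043, 0.001, 0.0]
ft_force: [5.6, 2.9, 0.4]
finger_gap: 0.0002
grasp_force: 2.4
```

Emit:
{"method": "drive_tool", "body": {"plan": [[-0.003,0,-0.001,0],[-0.006,0.001,-0.002,0],[-0.009,0.001,-0.004,0],[-0.011,0.001,-0.005,0],[-0.0135,0.001,-0.007,0]]}}

```text
time_s: 10.75
ee_pos: [0.4598, -0.1637, 0.0456]
ee_rot: [0.999, -0.043, 0.0, 0.0]
ft_force: [2.4, 1.2, 4.4]
finger_gap: -0.0002
grasp_force: 2.2
```

Emit:
{"method": "drive_tool", "body": {"plan": [[-0.001,0,-0.001,0],[-0.002,0,-0.002,0],[-0.003,0,-0.003,0],[-0.004,0,-0.004,0],[-0.005,0,-0.005,0]]}}

```text
time_s: 11.17
ee_pos: [0.4548, -0.1636, 0.0403]
ee_rot: [0.999, -0.043, -0.0, -0.0]
ft_force: [2.0, 1.1, 4.7]
finger_gap: -0.0
grasp_force: 1.9
```

```bash
python3 - <<'E'
from h import *
s=robot.sense();print(s["time_s"],s["ee_pos"],s["ft_force"])
for n in "top","side":
    b=np.mean([eyes.camera(n).astype(np.float32) for _ in range(8)],0)[:,:,::-1]
    np.save(f"pics/{n}_tipR.npy",b)
T=np.load("pics/top_tipR.npy"); S=np.load("pics/side_tipR.npy")
v=np.vstack([cv2.resize(S,(640,400))[:300],cv2.resize(T,(640,400))[:290]]).astype(np.uint8)
v=cv2.resize(v,None,fx=.98,fy=.98)
print(v.shape); cv2.imwrite("pics/tipR.png",v[:600])
E
```

```text
11.1667 [ 0.45481047 -0.16363339  0.04034433] [1.98676095 1.14102863 4.68647785]
(578, 627, 3)
```

View pics/tipR.png

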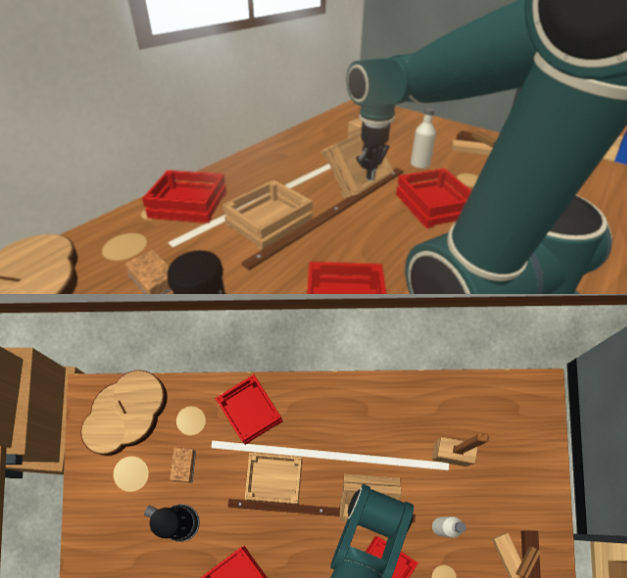

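The right crate is up too, its far wall lying at about (371,497) in the lower half, and neither view shows either underside. I'll check the averaged frames numerically once more for any indirect sight of it, such as a mirror or gloss, outside the arm's outline.

```bash
python3 - <<'E'
from h import *
out=[]
for n in "top","side":
    L=np.load(f"pics/{n}_tipL.npy");R=np.load(f"pics/{n}_tipR.npy");Z=cv2.imread(f"pics/{n}0.png").astype(np.float32)
    for nm,D in (("L-0",L-Z),("R-0",R-Z),("L-R",L-R)): print(n,nm,"median",np.median(D,(0,1)),"mad",np.median(np.abs(D-np.median(D,(0,1)))))
    D=L-R; D-=np.median(D,(0,1)); G=cv2.GaussianBlur(D,(7,7),0)
    d=(np.abs(G).max(2)>4).astype(np.uint8)
    _,_,st,_=cv2.connectedComponentsWithStats(d); print(n,[s.tolist() for s in st[1:] if s[4]>8])
    out.append(np.clip(128+8*G,0,255))
cv2.imwrite("pics/diff.png",cv2.resize(np.vstack(out),None,fx=.74,fy=.74))
# dark/low-value brown search where each tipped crate was
for k,(u0,v0,u1,v1) in (("L",(215,150,345,260)),("R",(300,110,420,205))):
    S=np.load(f"pics/side_tip{k}.npy")[v0:v1,u0:u1].astype(np.uint8); h=cv2.cvtColor(S,cv2.COLOR_BGR2HSV)
    m=((h[...,0]>5)&(h[...,0]<22)&(h[...,1]>90)&(h[...,2]<75)).astype(np.uint8)
    _,_,st,c=cv2.connectedComponentsWithStats(m); print(k,[(s.tolist(),(q+[u0,v0]).round().tolist()) for s,q in zip(st[1:],c[1:]) if s[4]>15])
E
```

```text
top L-0 median [1.625 2.25  2.875] mad 0.625
top R-0 median [1.375 2.    2.5  ] mad 0.625
top L-R median [0.25  0.375 0.375] mad 0.25
top [[220, 160, 205, 240, 30769]]
side L-0 median [3.875 5.    6.375] mad 3.0
side R-0 median [3.125 4.    5.25 ] mad 2.75
side L-R median [0.75  0.875 1.125] mad 1.375
side [[226, 0, 414, 400, 94077]]
L [([67, 27, 39, 53, 581], [300.0, 203.0])]
R [][ WARN:0@0.537] global loadsave.cpp:1063 imwrite_ Unsupported depth image for selected encoder is fallbacked to CV_8U.
```

View pics/diff.png

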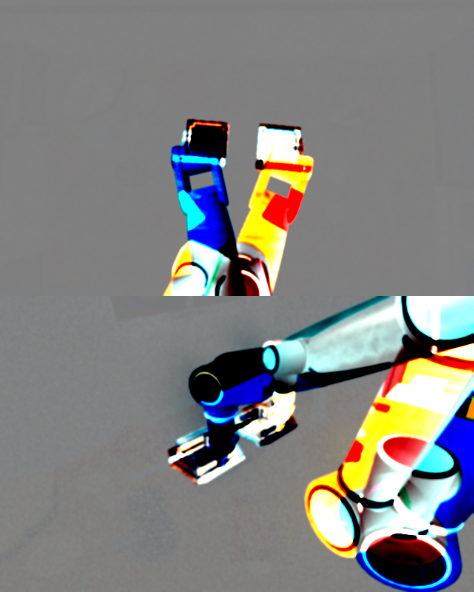

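I looked for the underside directly and for any reflection of it, and found neither. I've also used all my picture views. First I'll let the right crate down.

Emit:
{"method": "drive_tool", "body": {"plan": [[0.001,0,0.001,0],[0.002,0,0.002,0],[0.003,0,0.003,0],[0.004,0,0.004,0],[0.005,0,0.005,0]]}}

```text
time_s: 12.38
ee_pos: [0.4601, -0.1637, 0.0455]
ee_rot: [0.999, -0.043, 0.0, 0.0]
ft_force: [3.9, -0.8, 0.5]
finger_gap: 0.0001
grasp_force: 1.4
```

Emit:
{"method": "drive_tool", "body": {"plan": [[0.0025,0,0.002,0],[0.005,0,0.003,0],[0.008,-0.001,0.005,0],[0.011,-0.001,0.006,0],[0.0135,-0.001,0.007,0]]}}

```text
time_s: 12.8
ee_pos: [0.474, -0.1649, 0.0528]
ee_rot: [0.999, -0.043, 0.0, 0.0]
ft_force: [2.2, -1.8, 2.6]
finger_gap: -0.0
grasp_force: 1.9
```

Emit:
{"method": "drive_tool", "body": {"plan": [[0.003,0,0,0],[0.006,0,0.001,0],[0.009,-0.001,0.001,0],[0.012,-0.001,0.001,0],[0.015,-0.001,0,0]]}}

```text
time_s: 13.22
ee_pos: [0.489, -0.1658, 0.0528]
ee_rot: [0.999, -0.043, 0.0, 0.0]
ft_force: [5.4, -1.2, 4.2]
finger_gap: 0.0003
grasp_force: 2.6
```

Emit:
{"method": "drive_tool", "body": {"plan": [[0.003,0,0,0],[0.006,0,0,0],[0.009,-0.001,0,0],[0.012,-0.001,0,0],[0.015,-0.001,0,0]]}}

```text
time_s: 13.63
ee_pos: [0.5033, -0.1666, 0.052]
ee_rot: [0.999, -0.043, -0.001, -0.0]
ft_force: [0.6, -0.3, -0.1]
finger_gap: -0.0002
grasp_force: 0.0
```

Emit:
{"method": "drive_tool", "body": {"plan": [[0.003,0,0,0],[0.006,0,0,0],[0.009,-0.001,0,0],[0.012,-0.001,0,0],[0.012,-0.001,0,0]]}}

```text
time_s: 14.05
ee_pos: [0.5159, -0.1678, 0.0524]
ee_rot: [0.999, -0.043, 0.0, 0.0]
ft_force: [0.9, -0.0, -0.7]
finger_gap: -0.0002
grasp_force: 0.0
```

Emit:
{"method": "drive_tool", "body": {"plan": [[0,0,0.03,0],[0,0,0.06,0],[0,0,0.09,0],[-0.035,0.003,0.11,0],[-0.07,0.006,0.11,0]]}}

```text
time_s: 14.47
ee_pos: [0.4463, -0.162, 0.1664]
ee_rot: [0.999, -0.043, 0.002, 0.001]
ft_force: [-0.3, 0.1, 1.4]
finger_gap: -0.0005
grasp_force: 0.0
```

Emit:
{"method": "drive_tool", "body": {"plan": [[-0.02,0,0,0],[-0.03,0,0,0],[-0.03,0,0,0]], "hand": 0}}

```text
time_s: 14.72
ee_pos: [0.4144, -0.1618, 0.1629]
ee_rot: [0.999, -0.043, 0.001, 0.0]
ft_force: [-0.4, -0.2, 1.3]
finger_gap: 0.0358
grasp_force: 0.0
```

```bash
python3 - <<'E'
from h import *
s=robot.sense(); print(s["time_s"],s["ee_pos"])
a=np.radians(-5.05); ex=np.array([np.cos(a),np.sin(a)]); ey=np.array([-np.sin(a),np.cos(a)]); s0=np.array([.47255,-.02122])
p=s["ee_pos"][:2]-s0; print("tcp stop frame",p@ex,p@ey)
# brightness edges of crate floors in both views: compare with the first pictures
t=eyes.camera("top")[:,:,::-1]; cv2.imwrite("pics/t4.png",t); z=cv2.imread("pics/top0.png")
d=(np.abs(cv2.GaussianBlur(t.astype(np.float32)-z,(3,3),0)).max(2)>25).astype(np.uint8)
_,_,st,_=cv2.connectedComponentsWithStats(d); print([q.tolist() for q in st[1:] if q[4]>12])
E
```

```text
14.7167 [ 0.41437966 -0.16177329  0.16285324]
tcp stop frame -0.045572330669362726 -0.14512814357636936
[[261, 162, 39, 9, 172], [256, 167, 7, 6, 23], [351, 168, 47, 10, 261], [399, 172, 7, 4, 14], [353, 175, 5, 5, 14], [250, 207, 17, 4, 31], [222, 206, 214, 194, 15694], [269, 209, 10, 3, 22], [280, 210, 11, 3, 23], [292, 211, 11, 3, 25], [347, 215, 7, 3, 15], [356, 216, 9, 3, 18], [369, 307, 271, 93, 12629], [291, 370, 17, 30, 191], [285, 372, 6, 12, 43]]
```

Both crates are flat at the stop. The stamp was never seen, so choosing a crate is an inference. The right-hand one has a clear lane over the tape, while a red crate blocks the left one's lane, so I'll push the right one. I'll keep the gripper open so both finger sides bear on the near wall and it pushes straight.

Emit:
{"method": "drive_tool", "body": {"plan": [[0.018,-0.002,-0.02,0],[0.035,-0.003,-0.05,0],[0.035,-0.003,-0.09,0],[0.035,-0.003,-0.125,0],[0.035,-0.003,-0.143,0]]}}

```text
time_s: 15.18
ee_pos: [0.4497, -0.1638, 0.0146]
ee_rot: [0.999, -0.043, -0.002, -0.001]
ft_force: [0.1, 0.0, -1.7]
finger_gap: 0.0853
grasp_force: 0.0
```

Emit:
{"method": "drive_tool", "body": {"plan": [[0,0,0,0],[0.005,0,0,0],[0.01,-0.001,0,0],[0.015,-0.001,0,0],[0.02,-0.002,0,0]]}}

```text
time_s: 15.6
ee_pos: [0.4718, -0.1669, 0.021]
ee_rot: [0.999, -0.043, 0.001, 0.0]
ft_force: [-5.1, 0.4, 3.4]
finger_gap: 0.0853
grasp_force: 2.2
```

Emit:
{"method": "drive_tool", "body": {"plan": [[0.01,-0.001,0,0],[0.02,-0.002,0,0],[0.03,-0.003,0,0],[0.04,-0.004,0,0],[0.05,-0.004,0,0]]}}

```text
time_s: 16.02
ee_pos: [0.5216, -0.1709, 0.0197]
ee_rot: [0.999, -0.043, 0.0, 0.0]
ft_force: [-4.6, -0.4, 2.8]
finger_gap: 0.0852
grasp_force: 2.2
```

```bash
python3 - <<'E'
from h import *
s=robot.sense(); print(s["time_s"],s["ee_pos"],s["ft_force"],s["finger_gap"])
t=eyes.camera("top")[:,:,::-1]; hsv=cv2.cvtColor(t,cv2.COLOR_BGR2HSV)
c=((hsv[...,2]>185)&(hsv[...,1]>60)&(hsv[...,0]<25)).astype(np.uint8)
for b in [(240,150,325,216),(336,120,430,224)]: print(rect("top",c,.065,b))
E
```

```text
16.0167 [ 0.52155435 -0.17090573  0.01968847] [-4.61526755 -0.4073617   2.80282951] 0.08524652325625495
((0.5780550837516785, 0.1474032700061798), (0.19698873162269592, 0.1536247581243515), 84.78214263916016)
((0.6104574203491211, -0.18807947635650635), (0.19537782669067383, 0.1464751958847046), 86.6652603149414)
```

Emit:
{"method": "drive_tool", "body": {"plan": [[0.01,-0.001,0,0],[0.02,-0.002,0,0],[0.03,-0.003,0,0],[0.04,-0.004,0,0],[0.05,-0.004,0,0]]}}

```text
time_s: 16.48
ee_pos: [0.5714, -0.1748, 0.0193]
ee_rot: [0.999, -0.043, -0.0, -0.0]
ft_force: [-1.9, -0.7, -0.7]
finger_gap: 0.0852
grasp_force: 0.9
```

Emit:
{"method": "drive_tool", "body": {"plan": [[0.01,-0.001,0,0],[0.02,-0.002,0,0],[0.03,-0.003,0,0],[0.04,-0.004,0,0],[0.05,-0.004,0,0]]}}

```text
time_s: 16.9
ee_pos: [0.6214, -0.1788, 0.0194]
ee_rot: [0.999, -0.043, -0.0, 0.0]
ft_force: [-1.0, -0.8, -1.1]
finger_gap: 0.0856
grasp_force: 0.8
```

Emit:
{"method": "drive_tool", "body": {"plan": [[0.01,-0.001,0,0],[0.02,-0.002,0,0],[0.028,-0.003,0,0],[0.034,-0.003,0,0],[0.038,-0.003,0,0]]}}

```text
time_s: 17.32
ee_pos: [0.6591, -0.1818, 0.0195]
ee_rot: [0.999, -0.043, -0.0, 0.0]
ft_force: [-3.5, -0.3, 1.5]
finger_gap: 0.0856
grasp_force: 1.6
```

Emit:
{"method": "drive_tool", "body": {"plan": [[-0.01,0.001,0,0],[-0.03,0.003,0,0],[-0.05,0.004,0.02,0],[-0.07,0.006,0.06,0],[-0.09,0.006,0.1,0]]}}

```text
time_s: 17.73
ee_pos: [0.5687, -0.175, 0.1137]
ee_rot: [0.999, -0.043, -0.001, -0.0]
ft_force: [0.5, -0.9, 0.5]
finger_gap: 0.0853
grasp_force: 0.0
```

Emit:
{"method": "drive_tool", "body": {"plan": [[-0.02,0,0.04,0],[-0.06,0,0.07,0],[-0.1,0,0.09,0],[-0.14,0,0.1,0],[-0.14,0,0.1,0]]}}

```text
time_s: 18.15
ee_pos: [0.4277, -0.1755, 0.2166]
ee_rot: [0.999, -0.043, 0.002, 0.001]
ft_force: [-0.6, 0.2, 0.1]
finger_gap: 0.0858
grasp_force: 0.0
```

```bash
python3 - <<'E'
from h import *
s=robot.sense(); print(s["time_s"],s["ee_pos"])
t=eyes.camera("top")[:,:,::-1]; cv2.imwrite("pics/t5.png",t); hsv=cv2.cvtColor(t,cv2.COLOR_BGR2HSV)
c=((hsv[...,2]>185)&(hsv[...,1]>60)&(hsv[...,0]<25)).astype(np.uint8)
for b in [(240,150,325,216),(330,100,436,185)]: 
    r=rect("top",c,.065,b); print(r)
    P=cv2.boxPoints(r); P=P[P[:,0].argsort()][:2]
    tc=np.array([.6579,-.0505]); a=np.radians(-5.9); print("near corners over tape middle",(P-tc)@[np.cos(a),np.sin(a)],P.tolist())
tape=((hsv[...,1]<40)&(hsv[...,2]>200)).astype(np.uint8)
print("tape px between near wall and stop side at cols", [(u,np.flatnonzero(tape[140:190,u])[[0,-1]]+140) for u in (345,360,375,390,400)])
print([(u,[int(x) for x in c[100:185,u].nonzero()[0][[0,-1]]+100]) for u in (360,375,390)])
E
```

```text
18.15 [ 0.42768711 -0.17550061  0.21657189]
((0.5776147842407227, 0.1425817608833313), (0.18730556964874268, 0.1536247581243515), 84.78214263916016)
near corners over tape middle [-0.17539928 -0.1776292 ] [[0.4926036298274994, 0.05630260705947876], [0.5096377730369568, 0.2428320050239563]]
((0.7462158203125, -0.18695569038391113), (0.16983886063098907, 0.1498205065727234), 85.19482421875)
near corners over tape middle [0.02860063 0.02535549] [[0.6644553542137146, -0.26530158519744873], [0.6786823868751526, -0.096059650182724]]
tape px between near wall and stop side at cols [(345, array([162, 168])), (360, array([163, 169])), (375, array([165, 171])), (390, array([166, 172])), (400, array([167, 173]))]
[(360, [109, 154]), (375, [109, 164]), (390, [111, 156])]
```

The crate is now entirely beyond the tape, with 25 mm or more in hand over its middle (size measured 170 × 150 mm). The left one stands at the stop, and the arm is clear of everything.

```bash
python3 -c "
from workcell import robot
print(robot.job_done())"
```

```text
the job is handed in; nothing more can be done
None
```

I handed the job in, but which crate has the stamp is a guess: neither camera could see the tipped undersides, so I pushed the right-hand crate because its lane was clear (a red crate blocks the left one's). Both crates were tipped to about 55° and let back down flat. The right one now stands about 25 mm beyond the tape's middle, and the left one is still at the stop.

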